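Close a split supply housing on its dowels and hold it shut

TASK

Stand the blue capacitor upright in the open orange drawer of the grey housing and let it go, then push the drawer fully shut. Then pick up the aluminium cover by its black heatsink, fit it over the two dowels (wide hole on the thick brass dowel, narrow hole on the thin steel one) and press it down against the springy seal until it sits on the housing with no gap. Finish while still holding it pressed shut, and leave the other loose things where they are.

Things in the scene. Friction and masses are not known exactly. Their poses are not given: they have to be found in the camera images.
- housing: lower half of a split housing, painted grey, 100 (x) x 140 (y) mm, on a dark steel jig plate 112 x 172 x 8 mm, all fixed to the bench. Origin: centre of the jig plate's underside, on the bench; z up. Its -x face holds the drawer. Flat rim at z = 50 mm, with upright dowels at x = 0, y = +55 mm (thick, brass) and y = -55 mm (thin, steel). Cover seated: its underside at z = 50 mm
- dowel_thick (a point): centre of the foot of the thick brass dowel on the rim, 50 mm above the bench; dowel 12 mm in diameter, 20 mm tall, straight for 12 mm, then tapering to 6 mm at the tip; axes as the housing
- dowel_thin (a point): centre of the foot of the thin steel dowel on the rim; 8 mm in diameter, 20 mm tall, straight for 12 mm, then tapering to 2 mm at the tip; axes as the housing
- drawer (a joint): how far the orange drawer is pulled out of the housing's -x face, in m: 0 is fully shut (its front flush with the housing's face), 0.072 its stop; it starts open. It slides along the housing's x with about 1 N of friction and stays where it is left
- drawer_pocket (a point): centre of the pocket's floor, 17 mm above the bench, moving with the drawer; axes as the housing. The pocket is 44 mm (x) by 40 mm (y), walls 6 mm high at the sides and back; at its -x end stands the drawer's front, top edge 44 mm above the bench. Housing opening clears 46 mm above the bench
- drawer_front (a point): centre of the drawer's outer front face (84 mm wide in y, from 13 to 44 mm above the bench, 6 mm thick), 28.5 mm above the bench; push it here along the housing's +x
- cover: loose upper half: aluminium plate 100 (x) x 140 (y) x 12 mm, flat on the bench, about 0.25 kg. Origin: centre of its underside. Black finned heatsink fixed in the middle of its top, 35 (x) x 50 (y) x 28 mm high, to grip across x. Through holes at x = 0: 14 mm at y = +55, 10 mm at y = -55 mm. Seated, its axes match the housing's. Starts within 0.5 rad of the world's axes
- hole_thick (a point): centre of the wide 14 mm hole at the plate's underside
- hole_thin (a point): centre of the narrow 10 mm hole at the plate's underside
- blue_capacitor: loose blue upright cylinder with a pale top, 22 mm in diameter, 26 mm tall, 16 g; origin at the centre of its underside. It and the cover start one to the left and one to the right of the housing, either way round
- red_capacitor: bystander: dark red capacitor, 17 mm in diameter, 22 mm tall
- toroid: bystander: flat ring inductor wound in copper wire, 58 x 83 x 18 mm
- bottle: bystander: small white bottle with a black cap, 33 mm in diameter, 82 mm tall
- reel: bystander: solder reel with black flanges and a yellow label, 61 mm in diameter, 32 mm tall
- seal (a joint): how far the sprung black rubber strip on the rim, inside the dowels, is pressed down, in m: at 0 it stands 4 mm above the rim and pushes up with about 4.5 N (more than the cover's weight, so a cover just laid on rests at z = 54 mm); at 0.004 it is level with the rim and pushes up with about 10.5 N

How it is judged:
On the way, in this order (a step that is already met when the one before it is completed fails the run):
1. the blue capacitor stands upright in the open drawer, released (x of blue_capacitor in the frame of drawer_pocket between -0.017 and 0.017 m and y of blue_capacitor in the frame of drawer_pocket between -0.017 and 0.017 m and z of blue_capacitor in the frame of drawer_pocket between -0.004 and 0.004 m and angle between blue_capacitor's own z axis and vertical below 0.2 rad and value of joint drawer above 0.03 m and contact force between the fingers and blue_capacitor below 0.2 N and linear speed of blue_capacitor below 0.02 m/s), for 0.2 s.
2. the drawer is fully shut with the capacitor upright in it (x of blue_capacitor in the frame of drawer_pocket between -0.017 and 0.017 m and y of blue_capacitor in the frame of drawer_pocket between -0.017 and 0.017 m and z of blue_capacitor in the frame of drawer_pocket between -0.004 and 0.004 m and angle between blue_capacitor's own z axis and vertical below 0.2 rad and value of joint drawer below 0.003 m), for 0.2 s.
3. the cover is threaded on both dowels (horizontal distance between hole_thick and dowel_thick below 0.003 m and horizontal distance between hole_thin and dowel_thin below 0.003 m and z of cover in the frame of housing below 0.06 m), for 0.1 s.
At the end, for the whole second after the job is handed in: the fingers still press the cover shut, at rest: within 1.5 mm of the rim at both holes, each hole within 3 mm of its dowel's axis, over 7 N on the housing, over 3 N of finger contact; the drawer is within 3 mm of shut with the blue capacitor upright (0.2 rad) in its pocket (all of step 2 and horizontal distance between hole_thick and dowel_thick below 0.003 m and horizontal distance between hole_thin and dowel_thin below 0.003 m and z of each of hole_thick, hole_thin in the frame of housing below 0.0515 m and contact force between cover and housing above 7 N and contact force between the fingers and cover above 3 N and linear speed of cover below 0.01 m/s); the arm keeps its last pose, push and grip.
It fails at once if a bystander (red capacitor, toroid, bottle or reel) is moved by more than 20 mm (distance of any of red_capacitor, toroid, bottle, reel from where it was at the start of the episode above 0.02 m).
It also fails if it takes over 64 s, if anything falls off the work surface, if the arm or the gripper's body presses on something with over 40 N, if the wrist force passes 120 N, or if a joint passes its speed limit or range.

ROBOT

A 6-joint arm with a two-finger parallel gripper is mounted at the origin on a cart in front of the work surface, level with it; the furniture and walls round the work are solid. World frame = base frame: x ahead of the robot, y to its left, z up, the work surface at z = 0. Lengths are in m, angles in rad, forces in N, time in s.
With the tool pointing down it reaches from about 0.375 to 0.975 m from the base axis. Payload 3.8 kg.
Tool frame: the origin (TCP) lies at the very end of the fingers, on their centre line; the grasp point (between the pads) lies 19 mm behind it; z points along the fingers, y is the line along which they close (so a half turn about z gives the same grasp; the last joint's range is limited). The gripper opens to 85 mm and grips with 20 to 120 N. Pads are 22 mm wide; open, the fingers measure 114 mm over their backs; the gripper's body (76 mm by 85 mm) begins 54 mm behind the grasp point. The pads swing forward as they close: fully open they stand 13 mm farther back than shut.
Start: joints at [1.272, 0.264, 1.604, -0, 1.274, -0.037], TCP at [0.175, 0.652, 0.231] pointing down, gripper open.
Joint ranges: [-2.63, 2.63], [-0.94, 2.18], [0.31, 2.57], [-1.31, 4.45], [0, 2.66], [-2.55, 2.55]. Speed limits (rad/s): [2.57, 2.57, 3.14, 3.14, 3.14, 3.14].

INTERFACE

Orientations are given as [roll, pitch, yaw] about the fixed x, y, z axes, in that order (R = Rz(yaw) Ry(pitch) Rx(roll)).
In Python, from station import * gives the robot as it stands. Calls block until the motion is done:
- reach(position, orientation): joint-space move of the TCP to a pose.
- movel(position, max_speed=0.15, rot=None, force_limit=None): straight line of the TCP; rot=None keeps the orientation; max_speed is the mean speed in m/s. With force_limit (N) it stops when the force on the tool has changed by that much, and returns True; else False.
- set_joints(angles): joint-space move.
- command_gripper(opening, newtons=None): finger opening in m; newtons is the grip in N (None keeps the last); returns when the fingers have stopped.
- wait(seconds).
- inverse_kinematics(position, orientation): joint angles nearest the present ones, or None.
- camera(name): name is "scene" or "top" or "wrist"; returns (picture, depth): 420x560x3 uint8, blue, green, red; 420x560 float32, m along the optical axis (not along the pixel's ray), 0 where there is no reading.
- calibration(name): a dict with "intrinsics" (3x3 intrinsics, pixels), "k1" (the pictures are not rectified: a ray, as slopes to the right and down, at radius r is drawn at 1 + k1 r^2 times it, then the intrinsics apply), "world_from_camera" (4x4, takes a point from camera to world coordinates). Camera axes: x right, y down, z forward; pixel columns grow to the right and rows downward; lengths in m; the calibration is good to about 2 mm. A picture is of the moment at which its call begins: read the wrist's pose just before it. calibration takes no time and is no camera call; for the wrist camera it gives the pose at the moment of the call.
A pose or a line that the arm cannot do raises MotionError and nothing moves.
- sign_off(): hands the job in; it is judged then, once.
Trained networks look in the newest picture that a camera, given by its name, has taken for a name from the list of things; names that differ only in an ending like _2 or _b are one class to them, and where a whole thing is asked for, a point or a joint stands for the part that bears it (a point fixed in the world has none). Each returns a list of dicts, best first, with "conf" (0 to 1); they miss things now and then, are a little off and sometimes report something else, mostly with a low value. They report only what shows in the picture. A call takes as long as a camera call.
- recognise(camera, query): "at" ([column, row] in pixels, amid what is visible of it).
- landmark_of(camera, query): "at" ([column, row] in pixels: a listed point, or the origin of a listed thing).
Readings, each from a call of its own:
- get_t(): time.
- get_joint_pos(): joint angles.
- get_joint_vel(): joint speeds.
- get_joint_efforts(): joint torques, N m.
- get_ee_pos(): TCP position.
- get_eef_rot(): TCP orientation.
- get_contact_force(): force on the tool from outside, world axes, zero at the start.
- get_moment(): the same for the moment, N m.
- get_width(): finger opening in m.
- get_grasp_force(): force on a finger pad.
Only numpy, scipy, OpenCV 4.12 (cv2) and the standard library are available. Lean on these libraries where they do the work, as an engineer would, in place of code of your own. Each camera call takes 0.05 s, during which the arm holds its last target. There are 200 camera calls.

## Working session

There is one attempt and no reset: what is moved stays moved. The work goes in short steps, each a Python script; the robot and the scene stay as the last script left them, time stands still between calls to the robot, and variables do not carry over. Pictures are saved under pics/ and viewed, at most 10 in all, crops included, and the job is handed in when it is done.

```bash
ls; mkdir -p pics; cat > h.py <<'E'
from station import *
import numpy as np, cv2
def ray(cam,px,C=None):
    C=C or calibration(cam);K=np.array(C["intrinsics"]);T=np.array(C["world_from_camera"])
    d=np.array([(px[0]-K[0,2])/K[0,0],(px[1]-K[1,2])/K[1,1]]);u=d.copy()
    for _ in range(20): u=d/(1+C["k1"]*(u@u))
    return T[:3,3],T[:3,:3]@np.array([u[0],u[1],1.])
def onz(cam,px,z,C=None):
    o,r=ray(cam,px,C);return o+r*(z-o[2])/r[2]
def atd(cam,px,dep,C=None):
    o,r=ray(cam,px,C);c,w=int(round(px[0])),int(round(px[1]))
    p=dep[max(w-2,0):w+3,max(c-2,0):c+3];p=p[p>0]
    return o+r*np.median(p) if p.size else None
E
python3 - <<'E'
from h import *
np.set_printoptions(precision=4,suppress=True)
Z={"dowel_thick":.05,"dowel_thin":.05,"drawer_pocket":.017,"drawer_front":.0285,"housing":0,"cover":0,"hole_thick":0,"hole_thin":0,"blue_capacitor":0,"red_capacitor":0,"toroid":0,"bottle":0,"reel":0}
for c in("top","scene"):
    im,d=camera(c);cv2.imwrite(f"pics/{c}0.png",im)
    print(c,calibration(c)["world_from_camera"])
    for q,z in Z.items():
        for r in landmark_of(c,q)[:2]: print(q,np.array(r["at"]),round(r["conf"],2),onz(c,r["at"],z)[:2],atd(c,r["at"],d))
print(get_t())
E
```

```text
pics
top [[-0.0181 -0.9915  0.129   0.3616]
 [-0.9998  0.0182 -0.0009  0.058 ]
 [-0.0015 -0.129  -0.9916  1.7178]
 [ 0.      0.      0.      1.    ]]
dowel_thick [297.1 192.6] 0.65 [0.6283 0.0105] [0.6343 0.0094 0.0124]
dowel_thin [326.  194.5] 0.68 [ 0.6207 -0.0791] [ 0.6203 -0.0789  0.0522]
drawer_pocket [305.6 221.7] 0.87 [ 0.5404 -0.0152] [ 0.5403 -0.0151  0.0184]
drawer_front [309.1 225.5] 0.71 [ 0.5271 -0.0253] [ 0.5266 -0.0251  0.0334]
housing [310.5 194.8] 0.97 [ 0.6284 -0.0336] [ 0.6266 -0.033   0.0115]
housing [203.2 242.7] 0.33 [0.4814 0.3095] [0.4797 0.306  0.0235]
cover [387.7 250.9] 0.81 [ 0.4449 -0.2727] [ 0.4431 -0.2658  0.0356]
hole_thick [373.1 259.7] 0.56 [ 0.4181 -0.2255] [ 0.4176 -0.2235  0.0125]
hole_thin [402.9 245.9] 0.76 [ 0.4598 -0.3213] [ 0.4591 -0.3189  0.0108]
blue_capacitor [204.3 241.1] 0.56 [0.4864 0.306 ] [0.4844 0.3021 0.0267]
red_capacitor [164.6 214.5] 0.44 [0.5735 0.4324] [0.5711 0.4282 0.0192]
toroid [229.4 167.7] 0.75 [0.7215 0.2253] [0.721  0.2251 0.002 ]
bottle [369.1 173.9] 0.5 [ 0.6929 -0.2236] [ 0.6852 -0.2171  0.0396]
reel [404.1 182.2] 0.78 [ 0.6637 -0.3347] [ 0.6579 -0.3272  0.033 ]
scene [[-0.8063 -0.3619  0.4679 -0.087 ]
 [-0.591   0.4607 -0.6621  0.996 ]
 [ 0.0241 -0.8104 -0.5854  0.8882]
 [ 0.      0.      0.      1.    ]]
dowel_thin [385.1 191.5] 0.63 [ 0.4281 -0.2395] [ 0.4329 -0.2508  0.0423]
cover [333.4 171. ] 0.7 [ 0.6485 -0.3182] [ 0.6445 -0.3112  0.0047]
cover [383.4 200.9] 0.69 [ 0.4387 -0.2635] [ 0.4302 -0.2431  0.0144]
hole_thick [380.2 212.4] 0.92 [ 0.4181 -0.2041] [ 0.4163 -0.1999  0.0031]
hole_thin [386.8 190.6] 0.98 [ 0.4571 -0.321 ] [ 0.4321 -0.2605  0.0408]
red_capacitor [186.5 315.8] 0.41 [0.5719 0.4289] [0.5692 0.4313 0.0037]
toroid [198.6 247.4] 0.83 [0.7193 0.2347] [0.705  0.2482 0.0157]
bottle [307.1 178.1] 0.73 [ 0.6907 -0.2287] [ 0.6813 -0.2138  0.0108]
reel [330.4 171.2] 0.76 [ 0.6554 -0.311 ] [ 0.6537 -0.308   0.0021]
1.4
```

```bash
python3 -c "
import cv2
a=cv2.imread('pics/top0.png')[130:300,130:440];cv2.imwrite('pics/top0c.png',cv2.resize(a,None,fx=2.5,fy=2.5,interpolation=2))"
```

```text
(no output)
```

View pics/top0c.png

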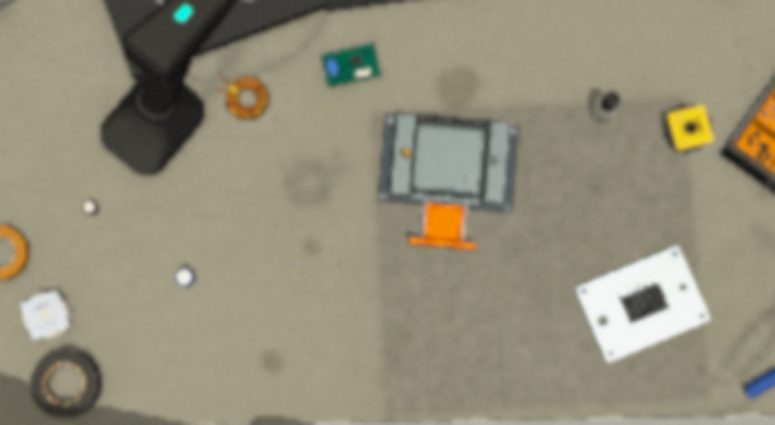

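View pics/scene0.png

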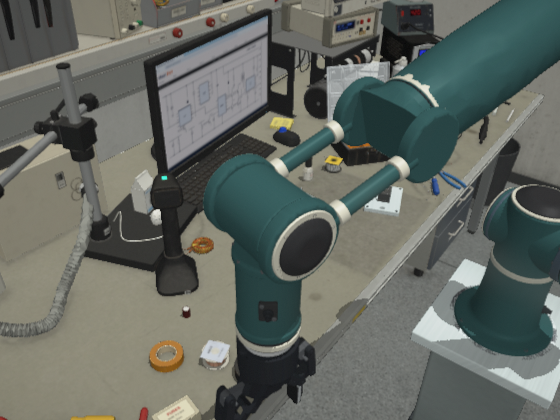

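Top view: the housing sits at about (309,194) with its drawer toward the robot. The blue capacitor is at (204,240) and the cover at (387,251), with its wide hole nearer the housing. The scene camera's view of the work is largely blocked by the arm. Next I'll move over the capacitor and look with the wrist camera.

```bash
python3 - <<'E'
from h import *
np.set_printoptions(precision=4,suppress=True)
print(get_eef_rot())
R=[np.pi,0,-0.05]
q=inverse_kinematics([.485,.305,.2],R);print(q)
reach([.47,.305,.2],R)
C=calibration("wrist");im,d=camera("wrist");cv2.imwrite("pics/w1.png",im)
print(C["world_from_camera"],get_ee_pos(),get_eef_rot(),get_t())
for r in landmark_of("wrist","blue_capacitor")+recognise("wrist","blue_capacitor"): print(r,onz("wrist",r["at"],0,C),atd("wrist",r["at"],d,C))
m=(im[:,:,0].astype(int)-im[:,:,2]>50)
E
```

```text
[-3.1415 -0.      2.8798]
[ 0.5179  0.0941  1.8615 -0.      1.186   2.1387]
[[-0.0486 -0.9553 -0.2916  0.5445]
 [-0.9988  0.0464  0.0144  0.3014]
 [-0.0003  0.2919 -0.9564  0.343 ]
 [ 0.      0.      0.      1.    ]] [0.4699 0.3056 0.2002] [-3.1412 -0.0002 -0.0488] 3.3417
{'at': [276.9, 161.1], 'conf': 0.88} [0.4872 0.3033 0.    ] [0.4916 0.3032 0.0264]
{'at': [274.6, 165.4], 'conf': 0.75} [0.4828 0.306  0.    ] [0.4875 0.3056 0.0261]
{'at': [541.5, 35.3], 'conf': 0.67} [0.5999 0.0392 0.    ] [0.5985 0.0462 0.0092]
```

View pics/w1.png

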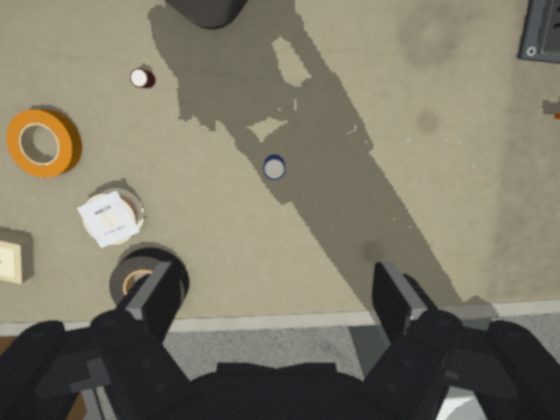

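The wrist view shows the capacitor's pale top at about (275,168), with the fingers well clear of everything. I'll grasp it, then look at the drawer and dowels from above.

```bash
python3 - <<'E'
from h import *
np.set_printoptions(precision=4,suppress=True)
R=[np.pi,0,-0.05]
im=cv2.imread("pics/w1.png");g=im[150:186,258:292]; hsv=cv2.cvtColor(g,cv2.COLOR_BGR2HSV)
m=((g.astype(int)[:,:,0]-g[:,:,2])>12); ys,xs=np.nonzero(m);print(m.sum(),xs.mean()+258,ys.mean()+150,xs.min()+258,xs.max()+258,ys.min()+150,ys.max()+150)
p=onz("wrist",[274.6,167.5],.026);print(p)
reach([p[0],p[1],.06],R)
movel([p[0],p[1],.009],.1)
command_gripper(.01,30);print(get_width(),get_grasp_force())
movel([p[0],p[1],.12],.2)
reach([.52,-.03,.22],R)
C=calibration("wrist");im,d=camera("wrist");cv2.imwrite("pics/w2.png",im);np.save("d2.npy",d)
import pickle;pickle.dump(C,open("C2.pkl","wb"))
print(get_width(),get_ee_pos(),get_t())
for q,z in {"dowel_thick":.05,"dowel_thin":.05,"drawer_pocket":.017,"drawer_front":.0285,"housing":0,"blue_capacitor":0}.items():
    for r in landmark_of("wrist",q)[:2]: print(q,r,onz("wrist",r["at"],z,C),atd("wrist",r["at"],d,C))
E
```

```text
139 274.1223021582734 163.3884892086331 264 284 155 179
[0.4853 0.3058 0.026 ]
0.020330474309889806 29.42021995782852
0.020759840543772907 [ 0.5197 -0.029   0.2191] 7.4
dowel_thick {'at': [208.1, 63.4], 'conf': 0.76} [0.6317 0.0249 0.05  ] [0.6299 0.0221 0.0649]
dowel_thin {'at': [331.8, 72.4], 'conf': 0.93} [ 0.6187 -0.0839  0.05  ] [ 0.6174 -0.0811  0.0672]
drawer_pocket {'at': [266.9, 154.3], 'conf': 0.66} [ 0.544  -0.0212  0.017 ] [ 0.544  -0.0212  0.0171]
drawer_front {'at': [260.1, 181.0], 'conf': 0.58} [ 0.5184 -0.013   0.0285] [ 0.5216 -0.0138  0.0423]
housing {'at': [268.5, 75.1], 'conf': 0.72} [ 0.623  -0.0268  0.    ] [ 0.6221 -0.027   0.0122]
blue_capacitor {'at': [277.1, 257.8], 'conf': 0.76} [ 0.4163 -0.0257  0.    ] [ 0.5293 -0.0305  0.2295]
blue_capacitor {'at': [434.3, 245.7], 'conf': 0.47} [ 0.4223 -0.2157  0.    ] [ 0.4281 -0.2095  0.0122]
```

View pics/w2.png

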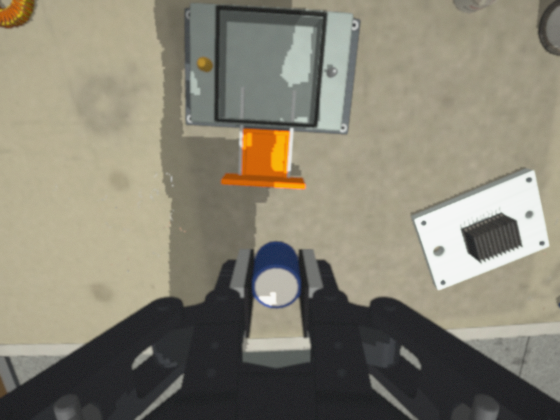

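The wrist view shows the capacitor held upright. The housing's dowels are at (205,64) and (331,71), the drawer's front lip at row 182 and its floor around (266,152). I'll refine the housing pose by fitting rectangles to the depth points.

```bash
cat >> h.py <<'E'
def cloud(d,C):
    K=np.array(C["intrinsics"]);T=np.array(C["world_from_camera"]);h,w=d.shape
    g=np.stack(np.meshgrid(np.arange(w),np.arange(h)),-1).reshape(-1,1,2).astype(float)
    u=cv2.undistortPoints(g,K,np.array([C["k1"],0,0,0.])).reshape(h,w,2)
    P=np.concatenate([u,np.ones((h,w,1))],-1)*d[...,None]
    return P@T[:3,:3].T+T[:3,3]
def rect(P):
    c,s,a=cv2.minAreaRect((P[:,:2]*1000).astype(np.float32));return np.round(c,1),np.round(s,1),round(a,2)
E
python3 - <<'E'
from h import *
import pickle
C=pickle.load(open("C2.pkl","rb"));d=np.load("d2.npy");im=cv2.imread("pics/w2.png").astype(int)
P=cloud(d,C);v=d>0
print(np.array(C["world_from_camera"])[:3,3])
roi=v&(abs(P[...,0]-.62)<.09)&(abs(P[...,1]+.03)<.1)
m=roi&(abs(P[...,2]-.05)<.004);k=cv2.morphologyEx(m.astype(np.uint8),cv2.MORPH_OPEN,np.ones((3,3)))>0
print("rim",m.sum(),np.median(P[m][:,2]),rect(P[k]))
ora=v&(im[...,2]-im[...,0]>90)&(P[...,0]<.6)&(P[...,0]>.48)&(abs(P[...,1]+.03)<.08)
for lo,hi in((.038,.05),(.012,.022)):
    m=ora&(P[...,2]>lo)&(P[...,2]<hi);print(lo,m.sum(),rect(P[m]))
    Q=P[m]; print(np.percentile(Q,[1,50,99],axis=0))
    if lo>.03: print("yaw",-np.polyfit(Q[:,1],Q[:,0],1)[0])
for n,c in(("thick",(.632,.025)),("thin",(.619,-.084))):
    m=v&(P[...,2]>.057)&(P[...,2]<.078)&(np.hypot(P[...,0]-c[0],P[...,1]-c[1])<.015);print(n,m.sum(),P[m].mean(0),P[m].min(0),P[m].max(0))
E
```

```text
[ 0.59441277 -0.03330483  0.36182203]
rim 7544 0.0502728095139183 (array([624.6, -28. ]), array([140.9,  99.7]), 83.59)
0.038 583 (array([519.3, -16.1]), array([82.5,  6.5]), 83.46)
[[ 0.51307442 -0.05660799  0.03820175]
 [ 0.51975429 -0.016507    0.04387955]
 [ 0.52611988  0.02354773  0.04564835]]
yaw -0.10864608534871663
0.012 1722 (array([545.9, -18.7]), array([80. , 48.6]), 83.67)
[[ 0.52071181 -0.04187153  0.01553686]
 [ 0.54431264 -0.0188162   0.01727337]
 [ 0.56838122  0.00385117  0.02183348]]
thick 169 [0.62970053 0.02570333 0.06654591] [0.6247449  0.02103719 0.05708111] [0.63537953 0.03281564 0.07213837]
thin 84 [ 0.61820466 -0.08171802  0.06527917] [ 0.61467854 -0.08631537  0.05716402] [ 0.62201576 -0.0785023   0.07072453]
```

The fit is consistent: rim 140.9 x 99.7 mm, centre (0.6246, -0.0280), yaw -0.112. Both dowels and the drawer pocket (0.5441, -0.0189) agree with it. Next is placing the capacitor.

```bash
cat >> h.py <<'E'
YAW=-.112;HC=np.array([.6246,-.0280]);HX=np.array([np.cos(YAW),np.sin(YAW)]);HY=np.array([-HX[1],HX[0]])
PK=np.array([.5441,-.0189])
E
python3 - <<'E'
from h import *
np.set_printoptions(precision=4,suppress=True)
R=[np.pi,0,YAW]
reach([*PK,.09],R)
print(movel([*PK,.0265],.06,force_limit=5),get_ee_pos(),get_contact_force())
command_gripper(.04);wait(.3)
p=get_ee_pos();movel([p[0],p[1],.1],.15)
a=PK-HX*.035
movel([*a,.2],.2)
C=calibration("wrist");im,d=camera("wrist");cv2.imwrite("pics/w3.png",im[:330])
P=cloud(d,C);m=(d>0)&(abs(P[...,2]-.043)<.004)&(np.hypot(P[...,0]-PK[0],P[...,1]-PK[1])<.02)
q=P[m].mean(0);print("cap",m.sum(),q,rect(P[m]),(q[:2]-PK)@HX,(q[:2]-PK)@HY,get_t())
E
```

```text
True [ 0.5436 -0.0189  0.0263] [0.1522 0.1669 5.0499]
cap 470 [ 0.5428 -0.0187  0.0432] (array([542.9, -18.8]), array([20.8, 21.3]), 83.36) -0.0012751071574859689 3.684306555788837e-05 11.3167
```

View pics/w3.png

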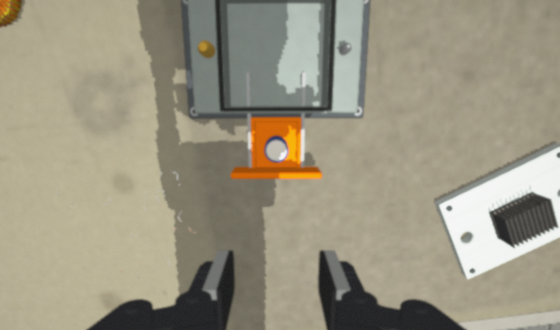

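The capacitor stands upright in the pocket at (277,149), within 1.3 mm of centre. Next I'll push the drawer shut.

```bash
python3 - <<'E'
from h import *
np.set_printoptions(precision=4,suppress=True)
command_gripper(0)
s=HC-HX*(.109+.035)
movel([*s,.1],.2); movel([*s,.019],.15)
e=HC-HX*(.050-.008)
r=movel([*e,.019],.05,force_limit=10)
p=get_ee_pos();print(r,p,(np.array(p[:2])-HC)@HX,get_contact_force())
wait(.2)
b=HC-HX*.1
movel([*b,.019],.1);movel([*b,.16],.2)
b=HC-HX*.11;movel([*b,.22],.2)
C=calibration("wrist");im,d=camera("wrist");cv2.imwrite("pics/w4.png",im)
P=cloud(d,C);i=im.astype(int);m=(d>0)&(i[...,2]-i[...,0]>90)&(P[...,0]<.6)&(P[...,0]>.48)&(abs(P[...,1]+.03)<.08)
Q=(P[m][:,:2]-HC)@HX;print(m.sum(),np.percentile(Q,[1,50,99]) if m.sum() else 0,get_t())
k=(d>0)&(abs(P[...,2]-.05)<.004)&(abs(P[...,0]-.62)<.09)&(abs(P[...,1]+.03)<.1);k=cv2.morphologyEx(k.astype(np.uint8),cv2.MORPH_OPEN,np.ones((3,3)))>0
print(rect(P[k]),P[k].min(0),P[k].max(0))
E
```

```text
True [ 0.5631 -0.021   0.0181] -0.06192647581068719 [-0.5158 -0.0504 -0.0847]
796 [-0.0438 -0.0368 -0.0234] 16.7083
(array([623.7, -27.8]), array([140.8,  97.7]), 83.58) [ 0.5686 -0.1027  0.046 ] [0.6799 0.0465 0.054 ]
```

View pics/w4.png

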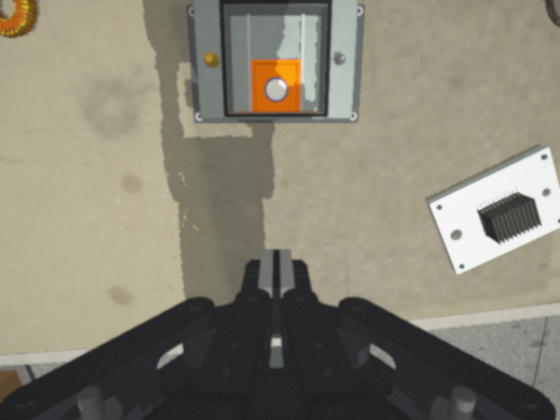

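The drawer is in: its floor and the upright capacitor show inside the housing at (276,89), and no orange protrudes. The cover's heatsink is near (510,217). I'll check how far the drawer closed, then look at the cover.

```bash
python3 - <<'E'
from h import *
np.set_printoptions(precision=4,suppress=True)
p=onz("wrist",[276,89],.043);print("cap in housing x (expect -.0233):",(p[:2]-HC)@HX,(p[:2]-HC)@HY)
cy=.41;g=cy+np.pi/2;c=np.array([.441,-.272])-.03*np.array([np.cos(g),np.sin(g)])
R=[np.pi,0,g]
print(inverse_kinematics([*c,.22],R))
reach([*c,.22],R);command_gripper(.085)
C=calibration("wrist");im,d=camera("wrist");cv2.imwrite("pics/w5.png",im)
P=cloud(d,C);v=(d>0)&(np.hypot(P[...,0]-.441,P[...,1]+.272)<.1)
for lo,hi in((.008,.017),(.034,.046)):
    m=v&(P[...,2]>lo)&(P[...,2]<hi);k=cv2.morphologyEx(m.astype(np.uint8),cv2.MORPH_OPEN,np.ones((3,3)))>0
    print(lo,m.sum(),k.sum(),rect(P[k]),np.median(P[k][:,2]))
for q in("hole_thick","hole_thin","cover"):
    for r in landmark_of("wrist",q)[:2]: print(q,r,onz("wrist",r["at"],0,C),onz("wrist",r["at"],.012,C))
print(get_t())
E
```

```text
cap in housing x (expect -.0233): -0.025228986376036176 -0.0004221969180820353
[-0.6301  0.022   1.8998  0.      1.2198 -1.0401]
0.008 10836 10609 (array([ 441.4, -266.6]), array([ 99.9, 140.5]), 21.43) 0.012232783960987481
0.034 897 285 (array([ 442.4, -271. ]), array([34.1, 39.5]), 21.23) 0.0391139664876321
hole_thick {'at': [280.9, 88.3], 'conf': 0.64} [ 0.4218 -0.215   0.    ] [ 0.4218 -0.2155  0.012 ]
hole_thin {'at': [274.6, 191.4], 'conf': 0.61} [ 0.46   -0.3195  0.    ] [ 0.4588 -0.3166  0.012 ]
cover {'at': [277.4, 141.9], 'conf': 0.62} [ 0.4406 -0.2673  0.    ] [ 0.4401 -0.2661  0.012 ]
19.9417
```

View pics/w5.png

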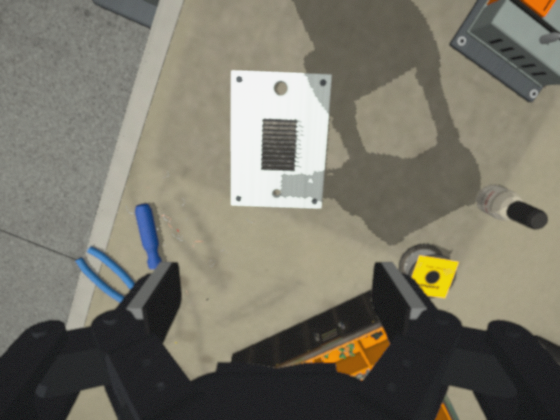

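The cover fit gives centre (0.4414, -0.2666) and yaw 0.374, with plate 99.9 x 140.5 mm, and the holes at (281,88) and (276,193) agree. I'll grasp the heatsink, carry the cover over the dowels and start lowering it.

```bash
python3 - <<'E'
from h import *
np.set_printoptions(precision=4,suppress=True)
i=cv2.imread("pics/w4.png").astype(int)[108:128,230:320];o=(i[...,2]-i[...,0]>70);print("orange rows",[(108+r,int(n)) for r,n in enumerate(o.sum(1))])
c=[.4414,-.2666];R=[np.pi,0,.374+np.pi/2]
reach([*c,.07],R);print(movel([*c,.016],.1,force_limit=8),get_ee_pos())
command_gripper(.02,70);wait(.1);print(get_width(),get_grasp_force())
f=np.array(get_contact_force())
p=get_ee_pos();movel([p[0],p[1],.15],.15);print("load",np.array(get_contact_force())-f)
H=[np.pi,0,YAW+np.pi/2]
reach([*HC,.15],H);movel([*HC,.092],.15)
wait(.2);print(get_ee_pos(),get_eef_rot(),get_width(),get_t())
r=movel([*HC,.0735],.04,force_limit=6);print(r,get_ee_pos(),get_contact_force(),get_moment())
im,d=camera("wrist");cv2.imwrite("pics/w6.png",im)
C=calibration("wrist");P=cloud(d,C);v=(d>0)&(np.hypot(P[...,0]-HC[0],P[...,1]-HC[1])<.1)&(P[...,2]>.055)&(P[...,2]<.09)
print(np.median(P[v],0),get_t())
E
```

```text
orange rows [(108, 48), (109, 48), (110, 48), (111, 48), (112, 4), (113, 0), (114, 0), (115, 0), (116, 0), (117, 0), (118, 0), (119, 0), (120, 0), (121, 0), (122, 0), (123, 0), (124, 0), (125, 0), (126, 0), (127, 0)]
False [ 0.442  -0.2671  0.0166]
0.03421536759702213 72.66518712043762
load [ 0.154  -0.4066 -8.7087]
[ 0.6259 -0.0283  0.0938] [ 3.1385 -0.      1.4586] 0.033379969311677485 24.8417
False [ 0.6243 -0.028   0.0731] [ 1.2314  0.2505 -1.8916] [ 0.0082  0.0336 -0.0593]
[0.628  0.0083 0.0689] 25.5
```

View pics/w6.png

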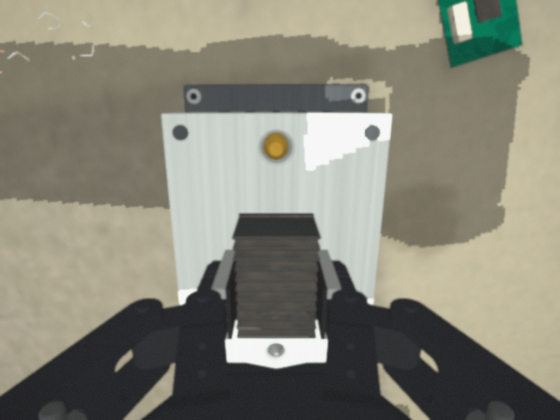

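The brass dowel is centred in the wide hole at (276,146), and the thin dowel shows through at (276,350), so the cover is threaded on both. Now I'll press it down.

```bash
python3 - <<'E'
from h import *
np.set_printoptions(precision=4,suppress=True)
p=get_ee_pos()
r=movel([*HC,.058],.02,force_limit=30);print(r,get_ee_pos(),get_contact_force(),get_moment());wait(1)
print(get_ee_pos(),get_contact_force(),get_width(),get_grasp_force())
im,d=camera("wrist");cv2.imwrite("pics/w7.png",im)
C=calibration("wrist");P=cloud(d,C)
L=np.stack([(P[...,:2]-HC)@HX,(P[...,:2]-HC)@HY],-1)
for n,s in(("thick",1),("thin",-1)):
    v=(d>0)&(abs(L[...,0])<.045)&(abs(s*L[...,1]-.060)<.009)&(np.hypot(L[...,0],L[...,1]-s*.055)>.010)&(abs(P[...,2]-.064)<.008);print(n,v.sum(),np.median(P[v][:,2]))
print(get_t())
E
```

```text
True [ 0.6251 -0.028   0.0672] [-2.8184  0.5501  6.4984] [0.0521 0.3    0.0426]
[ 0.6252 -0.028   0.0674] [-2.3938  0.9534  6.7649] 0.033701956189592056 72.78673052787781
thick 7210 0.06279178838266203
thin 1091 0.0627018071355091
27.0833
```

It's nearly seated, but the steady push is only about 9 N. I'll press in small steps up to about 25–30 N.

```bash
python3 - <<'E'
from h import *
np.set_printoptions(precision=4,suppress=True)
z=get_ee_pos()[2]
for k in range(14):
    z-=.0007;movel([*HC,z],.01);wait(.15)
    f=get_contact_force();print(round(z,4),get_ee_pos(),f)
    if f[2]>24:break
wait(.6)
im,d=camera("wrist");cv2.imwrite("pics/w8.png",im)
C=calibration("wrist");P=cloud(d,C)
L=np.stack([(P[...,:2]-HC)@HX,(P[...,:2]-HC)@HY],-1)
for n,s in(("thick",1),("thin",-1)):
    v=(d>0)&(abs(L[...,0])<.045)&(abs(s*L[...,1]-.060)<.009)&(np.hypot(L[...,0],L[...,1]-s*.055)>.010)&(abs(P[...,2]-.064)<.008);print(n,v.sum(),np.median(P[v][:,2]))
print(get_contact_force(),get_moment(),get_ee_pos(),get_width(),get_grasp_force(),get_joint_vel(),get_t())
E
```

```text
0.0666 [ 0.6252 -0.0281  0.0682] [-3.0607  0.0691  6.5705]
0.0659 [ 0.6252 -0.0281  0.0675] [-1.7947  0.6944  6.2409]
0.0652 [ 0.6253 -0.0281  0.067 ] [-2.4622  0.6269  7.4334]
0.0645 [ 0.6252 -0.0281  0.0668] [-4.8467  0.569  11.0193]
0.0638 [ 0.6253 -0.0281  0.0668] [-7.163   0.9735 12.739 ]
0.0631 [ 0.6253 -0.0281  0.0668] [-8.5046  1.1377 16.4834]
0.0624 [ 0.6253 -0.0281  0.0667] [-10.5623   0.4708  20.2596]
0.0617 [ 0.6253 -0.0281  0.0667] [-12.2821   0.2686  24.1446]
thick 7204 0.06226646497343284
thin 1076 0.062204130533810784
[-11.6598   0.6357  24.5553] [0.0679 1.805  0.0391] [ 0.6252 -0.0281  0.0667] 0.033621853155784066 75.06160140037537 [ 0.0007 -0.0001 -0.0012 -0.0026 -0.0001  0.0012] 30.9833
```

```bash
python3 -c "
from station import *
print(sign_off())"
```

```text
the job is handed in; nothing more can be done
None
```

I handed the job in at about 31 s with the arm still holding the cover down at about 25 N, fully seated on both dowels; the blue capacitor stands in the shut drawer, and no result came back from the judging.

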